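Clamp the spice jar with the cam lever and hold it tight

ROBOT

A 6-joint arm with a two-finger parallel gripper is mounted at the origin on a cart in front of the work surface, level with it; the furniture and walls round the work are solid. World frame = base frame: x ahead of the robot, y to its left, z up, the work surface at z = 0. Lengths are in m, angles in degrees, forces in N, time in s.
With the tool pointing down it reaches from about 0.375 to 0.9 m from the base axis. Payload 3.1 kg.
Tool frame: the origin (TCP) lies at the very end of the fingers, on their centre line; the grasp point (between the pads) lies grip_point_offset behind it (grip_point_offset is the distance from the TCP to the grasp point, in m); z points along the fingers, y is the line along which they close (so a half turn about z gives the same grasp; the last joint's range is limited). The gripper opens to 87 mm and grips with 3 to 60 N. Pads are 19 mm wide; open, the fingers measure 117 mm over their backs; the gripper's body (75 mm by 190 mm) begins 51 mm behind the grasp point.
Start: joints at [-82.821, 30.224, 82.088, -0, 67.689, -10.227], TCP at [0.187, -0.596, 0.223] pointing down, gripper open.
Joint ranges: [-176.69, 176.69], [-43.24, 126.21], [12.49, 139.97], [-82, 262], [0, 151.66], [-163.58, 163.58]. Speed limits (degrees/s): [159.86, 159.86, 180, 180, 180, 180].

INTERFACE

Orientations are given as a 3x3 rotation matrix whose columns are the frame's x, y, z axes.
In Python, from rig import * gives the robot as it stands.
- The arm moves only by the tool move_arm, never from a script. Its argument "increments" is a list of rows, each a list of 3 entries, a list of its own where there are three numbers: the shift along the tool's x, y, z in units of 30 mm (1.0 is 30 mm), then the turn, a rotation vector about the tool's x, y, z in units of 120 degrees (1.0 is 120 degrees), then the closure, from 0 (fully open) to 1 (shut). A call has 1 to 20 rows; each row shifts and turns the commanded pose from where the row before left it, along the tool's axes as they then stand; what a row does not reach is not made up. A row lasts 1/12 s, in which the tool goes at most 41.7 mm and 7.16 degrees, less where a joint would pass 70% of its speed; a pose out of reach is approached as far as the arm can. A call with a number of a shift or a turn outside -1 to 1 is refused whole. A call with a gripper value outside its range is refused whole. The fingers move at their own pace and stop on an object; the grip force is fixed at half the most. Time passes only in rows, so rows that do not move let the fingers close. It gives the time, the measured TCP pose, the force, the opening and the grip force at its end, in the units of the state.
- read_state(): the state, without advancing time (a new reading comes with each control period).
- capture(name): name is "scene" or "top" or "wrist"; returns a dict with "img" (384x512x3 uint8, red, green, blue), "mtx" (3x3 intrinsics, pixels), "distortion" ([k1, k2, p1, p2, k3] as OpenCV has them; the pictures are not rectified), "eye" and "rotation" of the camera in the world. Camera axes: x right, y down, z forward; pixel columns grow to the right and rows downward; lengths in m; the calibration is good to about 2 mm. A picture is of the moment at which its call begins. There is no depth.
- hand_in(): hands the job in; it is judged then, once.
Trained networks look in a picture, given as the dict that the camera call returned (one of the last four; its "shot" number tells which), for a name from the list of things; names that differ only in an ending like _2 or _b are one class to them, and where a whole thing is asked for, a point or a joint stands for the part that bears it (a point fixed in the world has none). Each returns a list of dicts, best first, with "confidence" (0 to 1); they miss things now and then, are a little off and sometimes report something else, mostly with a low value. They report only what shows in the picture. A call takes as long as a camera call. They do not tell look-alikes from the thing itself.
- search_frame(picture, label): "extent" ([left, top, right, bottom] as shares, 0 to 1, of the picture: columns of its width, rows of its height, round what is visible of it).
- pinpoint(picture, label): "xy" ([column, row] as shares, 0 to 1, of the picture: columns of its width, rows of its height: a listed point, or the origin of a listed thing).
The state is a dict: "time_s": time; "joint_positions": joint angles; "qvel": joint speeds; "tau": joint torques, N m; "position": TCP position; "tcp_rot": TCP orientation; "force": force on the tool from outside, world axes, zero at the start; "moment": the same for the moment, N m; "opening": opening from 0.0 (shut) to 1.0 (fully open); "grasp_force": force on a finger pad.
Only numpy, scipy, OpenCV 4.12 (cv2) and the standard library are available. Lean on these libraries where they do the work, as an engineer would, in place of code of your own. Each camera call takes 0.05 s, during which the arm holds its last target. There are 200 camera calls.

TASK

Take the glass spice jar with the black cap gently off the chopping block, without squeezing it hard, and stand it upright in the bay of the jar clamp on the worktop. Then swing the clamp's sprung lever clockwise to the highest point of its cam, where the lever lies straight over the red mark on the base and points directly away from the jar, without swinging it on past that point, and finish while holding the lever there so that the jar stays clamped. Leave the salt shaker, kitchen timer and garlic alone.

Things in the scene. Friction and masses are not known exactly. Their poses are not given: they have to be found in the camera images.
- jar_center (a point): Glass spice jar with a black cap, 41 mm in diameter, 105 mm tall, 0.08 to 0.15 kg, standing loose on the chopping block. The point is its centre, half-way up; z up. Grip it gently: the fingers' contact force on it must stay under 80 N summed over both (20 to 30 N of grip is plenty).
- bay (a point): Spot on the clamp's wooden base (12 mm above the worktop) where the jar's underside centre belongs. x axis: from the jar to the lever pivot and red mark. Rubber V-jaw on the -x side, moving rubber pad on the +x side, tops 45 mm above the worktop, 6 to 12 mm of play for the jar along x. The y sides are open for fingers. On closing the pad pushes the jar about 3 mm to -x into the V.
- pivot (a point): On the vertical pivot axis of the cam lever, at knob grasp height (89 mm above the worktop); 82 mm along the bay's x axis. The clamp's base (275 x 78 x 12 mm) is fixed to the worktop.
- knob (a point): Middle of the lever's upright red round knob, 22 mm in diameter, free from 74 to 112 mm above the worktop, at the end of a flat aluminium lever (16 mm wide, top at 66 mm), 90 mm from the pivot axis. It can be gripped from above or pushed sideways; it travels on a level circle about the pivot.
- peak_point (a point): Where the knob's middle is when the cam is at its highest lift: 90 mm from the pivot along the clamp's x axis, straight above the red mark on the base. Fixed to the clamp.
- cam_lever (a joint): Angle of the lever in rad: 0 fully open (about square to the clamp, on its +y side), grows clockwise from above; 1.60 is the cam's highest lift (lever over the red mark), beyond it the lift falls; stop at 2.20. Starts at 0 to 0.35. A spring pulls it open, 0.2 N m per rad (about 3.5 N at the knob at 1.60); friction of 0.1 N m holds it only below about 0.45.
- jaw_pad: The moving rubber pad, 36 mm wide, that the cam drives 16 mm towards the jar; it is sprung and presses the jar with about 9 N at the highest lift. Its origin is at the clamp's origin, moving with the pad.
- holder: The jar clamp, fixed on the worktop. Origin on the worktop below the seated jar's axis (2.5 mm behind the bay point along x); x axis along the clamp towards the lever, z up. Take care: a wall cabinet hangs behind it (x beyond 0.67 m, y from -0.13 to 0.68, underside 0.42 m above the worktop); bring the jar round close to the robot.
- salt: Salt shaker, 44 mm in diameter, 90 mm tall, standing on the block; leave alone. Origin at its underside.
- timer: Kitchen timer, 60 mm in diameter, 54 mm tall, on the block; leave alone. Origin at its underside.
- garlic: Bulb of garlic, 56 mm, on the block; leave alone. Origin at its underside.
- block: Beech chopping block, 300 x 440 x 40 mm, fixed over the hob; its top is 40 mm above the worktop. Origin at its underside centre.
Not all that is in view belongs to the job. What is shaped like the part that bears jar_center but orange is not meant.

How it is judged (in metres and radians):
On the way:
1. the jar stands upright in the bay, let go, with the lever still open (x of jar in the frame of holder between -0.006 and 0.016 m and y of jar in the frame of holder between -0.012 and 0.012 m and height (world z) of jar below 0.016 m and angle between jar's own z axis and vertical below 0.1 rad and contact force between the fingers and jar below 0.3 N and value of joint cam_lever below 0.7 rad), for 0.2 s.
At the end, for the whole second after the job is handed in: Fingers hold the lever (0.8 N or more), at rest within 0.12 rad of the highest lift; the jar stands upright (0.1 rad) on the base in the V-jaw (6 mm along, 8 mm across the clamp), pressed by the pad with 4 N or more and untouched by the robot (value of joint cam_lever between 1.48 and 1.72 rad and velocity of joint cam_lever between -0.1 and 0.1 rad/s and contact force between the fingers and cam_lever above 0.8 N and contact force between jaw_pad and jar above 4 N and contact force between each of the arm, the fingers and jar below 0.3 N and x of jar in the frame of holder between -0.006 and 0.006 m and y of jar in the frame of holder between -0.008 and 0.008 m and height (world z) of jar between 0.008 and 0.018 m and angle between jar's own z axis and vertical below 0.1 rad and linear speed of jar below 0.02 m/s); the arm keeps its last pose, push and grip.
It fails at once if the glass jar is squeezed or hit by the fingers with more than 80 N in all (contact force between the fingers and jar above 80 N).
It fails at once if the jar is tipped over (angle between jar's own z axis and vertical above 0.7 rad).
It fails at once if the lever is swung more than 0.35 rad past the highest point (value of joint cam_lever above 1.95 rad).
It fails at once if the salt shaker, timer or garlic is pushed more than 30 mm (distance of any of salt, timer, garlic from where it was at the start of the episode above 0.03 m).
It also fails if it takes over 56 s, if anything falls off the work surface, if the arm or the gripper's body presses on something with over 40 N, if the wrist force passes 120 N, or if a joint passes its speed limit or range.

## Working session

There is one attempt and no reset: what is moved stays moved. The work goes in short steps, Python scripts to look and compute and a tool call to move; the robot and the scene stay as the last step left them, time stands still between calls to the robot, and variables do not carry over. Pictures are saved under pics/ and viewed, at most 10 in all, crops included, and the job is handed in when it is done.

Besides the shell and the picture viewer there is one more tool, called after ">>>" as name(argument=value, ...), one argument or row to a line, values as JSON. move_arm: Moves the arm, as the interface text tells. Its arguments: {"type":"object","properties":{"increments":{"type":"array"}},"required":["increments"]}

```bash
mkdir -p pics; ls; cat > h.py <<'E'
from rig import *
import numpy as np, cv2
def ray(p,uv):
    px=np.array([[uv]],float)
    n=cv2.undistortPoints(px,np.array(p["mtx"]),np.array(p["distortion"]))[0,0]
    d=np.array(p["rotation"])@np.array([n[0],n[1],1.]); return np.array(p["eye"]),d/np.linalg.norm(d)
def atz(p,uv,z):
    e,d=ray(p,uv); return e+d*(z-e[2])/d[2]
def proj(p,X):
    R=np.array(p["rotation"]); t=-R.T@np.array(p["eye"])
    return cv2.projectPoints(np.array(X,float).reshape(-1,3),cv2.Rodrigues(R.T)[0],t,np.array(p["mtx"]),np.array(p["distortion"]))[0][:,0]
def pp(p,l): return [(round(r["confidence"],2),np.array(r["xy"])*[512,384]) for r in pinpoint(p,l)]
Z=dict(jar_center=.0925,bay=.012,pivot=.089,knob=.089,peak_point=.089,holder=0,salt=.04,timer=.04,garlic=.04)
def survey(p,labels):
    for l in labels:
        for c,uv in pp(p,l)[:3]: print(l,c,uv.round(1),atz(p,uv,Z[l]).round(4))
def save(p,n): cv2.imwrite(f"pics/{n}.png",p["img"][:,:,::-1])
E
python3 - <<'E'
from h import *
s=read_state();print(s)
a=capture("scene");b=capture("top")
for p,n in((a,"scene"),(b,"top")):
    print(n,np.array(p["eye"]).round(3)); survey(p,Z)
cv2.imwrite("pics/a.png",cv2.resize(np.vstack([a["img"],b["img"]])[:,:,::-1],None,fx=.78,fy=.78))
E
```

```text
pics
{'time_s': 0.0, 'joint_positions': array([-8.28216821e+01,  3.02788004e+01,  8.21564132e+01, -1.88172235e-03,
        6.76892943e+01, -1.02277855e+01]), 'qvel': array([ 0.09526531, -0.07504277, -0.00548217,  0.00534889,  0.10734828,
       -0.01195754]), 'tau': array([ 4.59948969e-04, -4.40047181e+01, -1.76592779e+01,  6.34660106e-02,
        5.83301182e-02, -1.61923131e-04]), 'position': array([ 0.18688466, -0.59563436,  0.22157327]), 'tcp_rot': array([[ 9.54204782e-01,  2.99154045e-01, -3.01687816e-04],
       [ 2.99153985e-01, -9.54202421e-01,  2.15224338e-03],
       [ 3.55981068e-04, -2.14393203e-03, -9.99997638e-01]]), 'force': array([-0.03050668,  0.18335917, -0.17453399]), 'moment': array([-0.02291362,  0.00640361, -0.03691709]), 'grasp_force': 0.0, 'opening': 1.0011738988259369}
scene [-0.053  0.944  0.934]
jar_center 0.73 [275.3 225.6] [0.3566 0.0833 0.0925]
jar_center 0.56 [271.5 163.9] [ 0.5269 -0.2244  0.0925]
bay 0.92 [235.  233.2] [0.4965 0.0989 0.012 ]
pivot 0.93 [215.5 225.6] [0.5222 0.1686 0.089 ]
knob 0.81 [233.7 244.6] [0.4283 0.2139 0.089 ]
knob 0.73 [235.1 
[... 167 characters left out ...]
.3658  0.04  ]
timer 0.65 [307.5 173.6] [ 0.4087 -0.3014  0.04  ]
garlic 0.72 [232.8 244.5] [0.4589 0.1724 0.04  ]
top [2.240e-01 1.000e-03 1.315e+00]
jar_center 0.84 [240.4 237. ] [0.3676 0.0482 0.0925]
jar_center 0.79 [339.4 176.4] [ 0.527  -0.206   0.0925]
bay 0.94 [224.5 193.1] [0.4973 0.0968 0.012 ]
pivot 0.64 [193.5 177.6] [0.5217 0.1726 0.089 ]
knob 0.93 [177.5 210.6] [0.4346 0.2102 0.089 ]
peak_point 0.97 [158.7 174.5] [0.5293 0.263  0.089 ]
holder 0.71 [227. 191.] [0.5059 0.0908 0.    ]
salt 0.85 [387.3 173.4] [ 0.5493 -0.3441  0.04  ]
salt 0.44 [229.3 192.3] [0.4938 0.0818 0.04  ]
timer 0.72 [382.6 222.9] [ 0.4143 -0.3254  0.04  ]
garlic 0.78 [337.7 225.6] [ 0.406  -0.2067  0.04  ]
```

View pics/a.png

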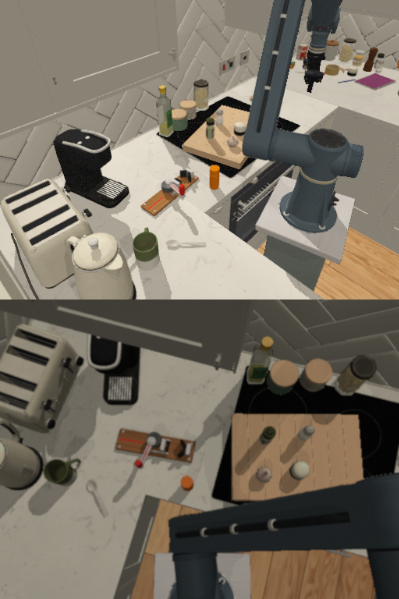

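The jar candidates are the orange one on the worktop (scene 275,226 / top 240,237) and the one on the block (scene 271,164 / top 339,176). The second should be the right one, because it's on the block and black-capped. I'll check that in a crop.

```bash
python3 - <<'E'
from h import *
a=capture("scene");b=capture("top")
def best(p,l,near=None):
    r=pp(p,l)
    if near is not None: r=[x for x in r if np.hypot(*(x[1]-near))<15]
    return r[0][1] if r else None
for l,na,nb in(("jar_center",(271,164),(339,176)),("jar_center",(275,226),(240,237)),("bay",None,None),("pivot",None,None),("knob",None,None),("peak_point",None,None),("salt",(282,157),(387,173))):
    u,v=best(a,l,na),best(b,l,nb)
    if u is None or v is None: print(l,u,v);continue
    (e1,d1),(e2,d2)=ray(a,u),ray(b,v)
    t=np.linalg.lstsq(np.c_[d1,-d2],e2-e1,rcond=None)[0]
    P,Q=e1+t[0]*d1,e2+t[1]*d2
    print(l,((P+Q)/2).round(4),np.linalg.norm(P-Q).round(4), atz(b,v,Z[l]).round(4))
c=b["img"][130:250,130:430]; d=a["img"][120:270,170:350]
c=cv2.resize(c,(780,312),interpolation=3); d=cv2.resize(d,(336,280),interpolation=3)
d=np.hstack([d,np.zeros((280,444,3),np.uint8)])
cv2.imwrite("pics/crop.png",np.vstack([c,d])[:,:,::-1])
E
```

```text
jar_center [ 0.5251 -0.2063  0.0946] 0.0111 [ 0.531  -0.205   0.0925]
jar_center [0.3748 0.0477 0.0596] 0.0038 [0.3691 0.0459 0.0925]
bay [0.5048 0.0978 0.0148] 0.0038 [0.5072 0.0987 0.012 ]
pivot [217.3952 225.9072] None
knob [0.4383 0.2058 0.0914] 0.0006 [0.4385 0.2061 0.089 ]
peak_point [0.5291 0.2599 0.0938] 0.0035 [0.532  0.2617 0.089 ]
salt [ 0.545  -0.3447  0.0503] 0.0004 [ 0.5474 -0.3476  0.04  ]
```

View pics/crop.png

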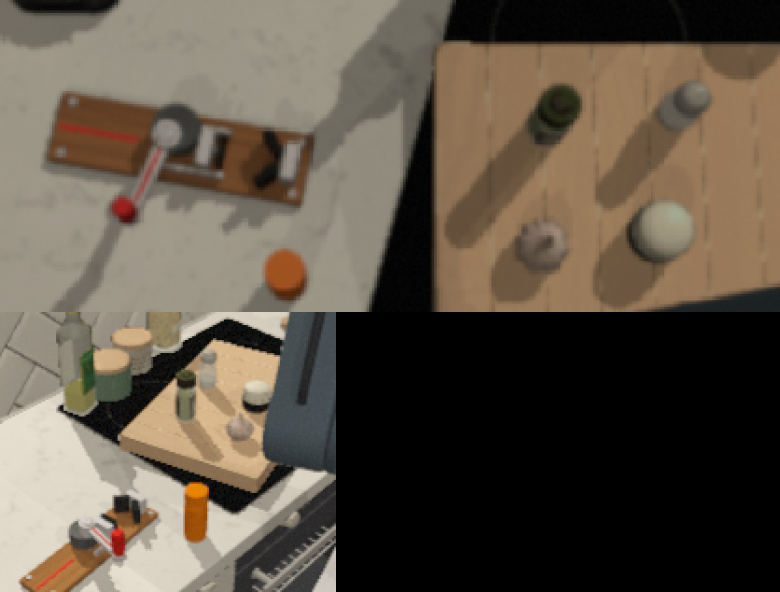

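The crop confirms it. The black-capped glass jar is on the block at top (339,176), and the orange one at (240,237) is the decoy. I'll plan the approach above the jar.

```bash
cat >> h.py <<'E'
from scipy.linalg import logm,expm
from scipy.spatial.transform import Rotation as Ro
def down(yaw_y):  # tool down, tool y at angle (deg) in world
    a=np.radians(yaw_y); y=np.array([np.cos(a),np.sin(a),0]); z=np.array([0,0,-1.]); return np.c_[np.cross(y,z),y,z]
def plan(pos,R,n):
    s=read_state(); T=np.eye(4);T[:3,:3]=Ro.from_matrix(s["tcp_rot"]).as_matrix();T[:3,3]=s["position"]
    G=np.eye(4);G[:3,:3]=R;G[:3,3]=pos
    A=expm(np.real(logm(np.linalg.inv(T)@G))/n)
    print("rows",n,"shift",(A[:3,3]/.03).round(3),"turn",(np.degrees(Ro.from_matrix(A[:3,:3]).as_rotvec())/120).round(4),"t",s["time_s"])
E
python3 - <<'E'
from h import *
import rig
print([ (k,getattr(rig,k)) for k in dir(rig) if 'grip' in k.lower() or 'off' in k.lower()])
plan([.528,-.206,.23],down(-8.6),20)
E
```

```text
[('grip_point_offset', 0.0187)]
rows 20 shift [ 0.91  -0.017 -0.012] turn [-0.     -0.     -0.0267] t 1.8
```

>>> move_arm(
  increments=[
    [[0.91,-0.017,-0.012],[0,0,-0.0267],0],
    [[0.91,-0.017,-0.012],[0,0,-0.0267],0],
    [[0.91,-0.017,-0.012],[0,0,-0.0267],0],
    [[0.91,-0.017,-0.012],[0,0,-0.0267],0],
    [[0.91,-0.017,-0.012],[0,0,-0.0267],0],
    [[0.91,-0.017,-0.012],[0,0,-0.0267],0],
    [[0.91,-0.017,-0.012],[0,0,-0.0267],0],
    [[0.91,-0.017,-0.012],[0,0,-0.0267],0],
    [[0.91,-0.017,-0.012],[0,0,-0.0267],0],
    [[0.91,-0.017,-0.012],[0,0,-0.0267],0],
    [[0.91,-0.017,-0.012],[0,0,-0.0267],0],
    [[0.91,-0.017,-0.012],[0,0,-0.0267],0],
    [[0.91,-0.017,-0.012],[0,0,-0.0267],0],
    [[0.91,-0.017,-0.012],[0,0,-0.0267],0],
    [[0.91,-0.017,-0.012],[0,0,-0.0267],0],
    [[0.91,-0.017,-0.012],[0,0,-0.0267],0],
    [[0.91,-0.017,-0.012],[0,0,-0.0267],0],
    [[0.91,-0.017,-0.012],[0,0,-0.0267],0],
    [[0.91,-0.017,-0.012],[0,0,-0.0267],0],
    [[0.91,-0.017,-0.012],[0,0,-0.0267],0],
  ],
)

```text
time_s: 3.47
position: [0.5281, -0.2046, 0.2299]
tcp_rot: [[0.145, 0.989, 0.001], [0.989, -0.145, -0.0], [-0.0, 0.001, -1.0]]
force: [0.4, -0.1, 0.1]
opening: 0.996
grasp_force: 0.0
```

```bash
python3 - <<'E'
from h import *
s=read_state();print(s["position"],s["time_s"])
w=capture("wrist");t=capture("top")
print(w["eye"]);survey(w,["jar_center"]);survey(t,["pivot","knob","peak_point","bay"])
print(search_frame(w,"jar_center"),search_frame(t,"jar_center"))
cv2.imwrite("pics/w1.png",np.hstack([w["img"],t["img"]])[:,:,::-1][:, :, :][::1]if 0 else cv2.resize(w["img"],(512,384))[:,:,::-1])
plan([.528,-.206,.091],down(-8.6),6)
E
```

```text
[ 0.52809082 -0.20464025  0.22987946] 3.4667
[ 0.53877344 -0.12995282  0.39202463]
jar_center 0.91 [262.9 189.2] [ 0.5341 -0.2127  0.0925]
peak_point 0.72 [155.8 174.1] [0.5303 0.2706 0.089 ]
[{'extent': [0.173, 0.0005, 0.2529, 0.0336], 'confidence': 0.93}, {'extent': [0.4736, 0.4312, 0.5449, 0.574], 'confidence': 0.62}] []
rows 6 shift [0.007 0.003 0.771] turn [ 0.  0. -0.] t 3.9167
```

View pics/w1.png

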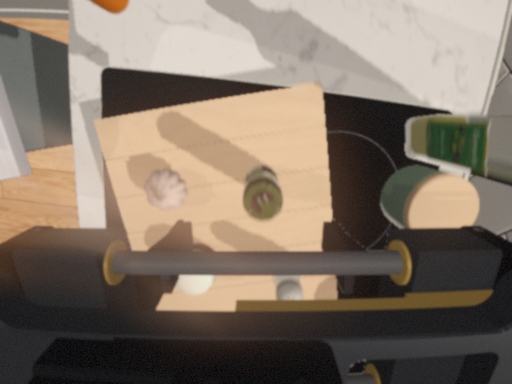

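The wrist view shows the jar's black cap at about (263,197), with the garlic on its left. I'll locate it from the cap.

```bash
python3 - <<'E'
from h import *
w=capture("wrist")
print(atz(w,(263,197),.145),atz(w,(263,188),.0925))
print(search_frame(w,"jar_center")[:3], pp(w,"jar_center"))
X=[.530,-.209,.145]
for x in ([.530,-.209],[.534,-.213]): print(x,proj(w,[[*x,.145],[*x,.0925],[*x,.04]]).round(1), proj(w,[[x[0]-.02,x[1],.145],[x[0]+.02,x[1],.145]]).round(1))
E
```

```text
[ 0.53314563 -0.2084545   0.145     ] [ 0.53357664 -0.21371014  0.0925    ]
[{'extent': [0.4752, 0.4211, 0.5555, 0.5812], 'confidence': 0.8}, {'extent': [0.1793, 0.0, 0.2566, 0.0378], 'confidence': 0.63}] [(0.69, array([264.4992, 186.816 ]))]
[0.53, -0.209] [[259.9 198. ]
 [259.4 184.6]
 [259.  174.9]] [[239.7 200.9]
 [280.2 195.1]]
[0.534, -0.213] [[264.5 201.3]
 [263.3 187.4]
 [262.4 177.4]] [[244.4 204.1]
 [284.8 198.4]]
```

>>> move_arm(
  increments=[
    [[-0.08,0.1,0.2],[0,0,0],0],
    [[-0.08,0.09,0.4],[0,0,0],0],
    [[0,0,0.7],[0,0,0],0.2],
    [[0,0,0.8],[0,0,0],0.3],
    [[0,0,0.8],[0,0,0],0.3],
    [[0,0,0.8],[0,0,0],0.3],
    [[0,0,0.6],[0,0,0],0.3],
    [[0,0,0.33],[0,0,0],0.35],
    [[0,0,0],[0,0,0],0.4],
    [[0,0,0],[0,0,0],0.43],
    [[0,0,0],[0,0,0],0.46],
    [[0,0,0],[0,0,0],0.49],
    [[0,0,0],[0,0,0],0.51],
    [[0,0,0],[0,0,0],0.53],
    [[0,0,0],[0,0,0],0.55],
    [[0,0,0],[0,0,0],0.57],
    [[0,0,0],[0,0,0],0.6],
    [[0,0,0],[0,0,0],0.6],
  ],
)

```text
time_s: 5.57
position: [0.5327, -0.2116, 0.0916]
tcp_rot: [[0.148, 0.989, 0.001], [0.989, -0.148, -0.001], [-0.0, 0.001, -1.0]]
force: [-0.9, 0.7, 6.4]
opening: 0.464
grasp_force: 30.0
```

>>> move_arm(
  increments=[
    [[0,0,-0.3],[0,0,0],0.6],
    [[0,0,-0.7],[0,0,0],0.6],
    [[0,0,-0.9],[0,0,0],0.6],
    [[0.2,-0.1,-0.9],[0,0,0],0.6],
    [[0.5,-0.2,-0.6],[0,0,0],0.6],
    [[0.7,-0.3,-0.27],[0,0,0],0.6],
    [[0.8,-0.3,0],[0,0,0],0.6],
    [[0.8,-0.3,0],[0,0,0],0.6],
    [[0.8,-0.3,0],[0,0,0],0.6],
    [[0.8,-0.2,0],[0,0,0],0.6],
    [[0.7,-0.2,0],[0,0,0],0.6],
    [[0.4,-0.07,0],[0,0,0],0.6],
    [[0.07,0,0],[0,0,0],0.6],
    [[0,0,0],[0,0,0],0.6],
  ],
)

```text
time_s: 6.73
position: [0.4999, -0.0312, 0.2011]
tcp_rot: [[0.146, 0.989, 0.001], [0.989, -0.146, -0.001], [-0.001, 0.001, -1.0]]
force: [0.2, -0.1, -1.6]
opening: 0.466
grasp_force: 30.0
```

```bash
python3 - <<'E'
from h import *
for i in range(2):
    w=capture("wrist");survey(w,["pivot","knob","peak_point","bay","holder"])
t=capture("top");survey(t,["pivot","knob","peak_point","bay"])
print(w["eye"],read_state()["time_s"],read_state()["position"])
cv2.imwrite("pics/w2.png",cv2.resize(w["img"],(768,576),interpolation=3)[:,:,::-1])
E
```

```text
peak_point 0.31 [242.4  72.6] [0.503 0.086 0.089]
bay 0.8 [245.1  74. ] [0.5039 0.0958 0.012 ]
holder 0.76 [247.1  79.3] [0.5052 0.0909 0.    ]
bay 0.65 [244.6  75.5] [0.5033 0.093  0.012 ]
holder 0.58 [244.   76.4] [0.5021 0.0937 0.    ]
pivot 0.92 [192.9 180.5] [0.5139 0.1737 0.089 ]
knob 0.62 [179.8 212.1] [0.4307 0.2042 0.089 ]
peak_point 0.77 [159.1 175.5] [0.5266 0.262  0.089 ]
bay 0.73 [225.4 189.5] [0.5075 0.0946 0.012 ]
bay 0.5 [229.6 193. ] [0.4978 0.0829 0.012 ]
[0.51096818 0.04215101 0.36302711] 7.5833 [ 0.49962697 -0.03141098  0.20097943]
```

View pics/w2.png

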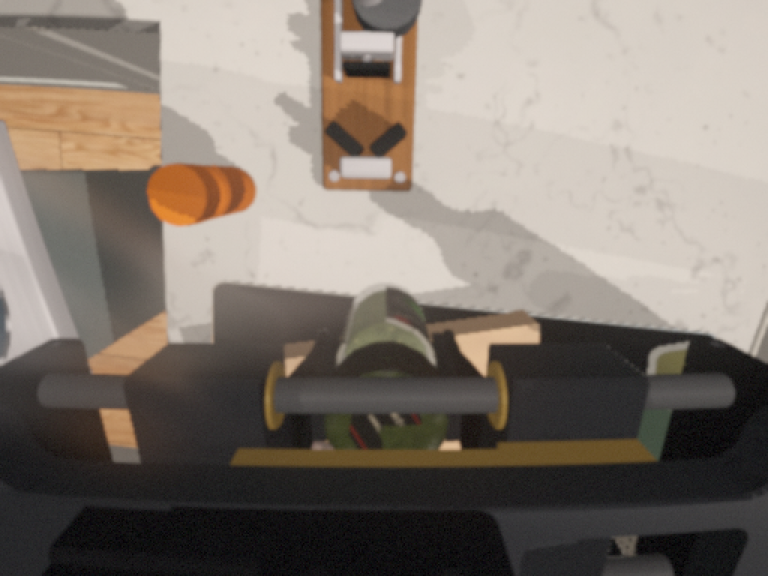

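The wrist view shows the clamp bay between the V-jaw (its tips at about (330,122) and (404,125), apex near (368,152)) and the pad at (367,72), in enlarged pixels. The orange decoy is at (200,195). I'll work out the geometry from these edges.

```bash
python3 - <<'E'
from h import *
w=capture("wrist")
f=lambda x,y,z:atz(w,(x/1.5,y/1.5),z)[:2].round(4)
for n,x,y,z in(("baseL",323,188,.012),("baseR",412,190,.012),("baseL2",322,30,.012),("baseR2",417,30,.012),("VtipL",335,121,.045),("VtipR",400,122,.045),("VinL",364,150,.045),("VinR",372,150,.045),("padface L top",343,68,.045),("padface R top",394,68,.045),("padface bot",368,77,.02)): print(n,f(x,y,z))
g=cv2.resize(w["img"][0:135,200:300],(800,1080),interpolation=3)[:600]
cv2.imwrite("pics/w3.png",cv2.resize(w["img"][30:130,205:290],(680,600)[:1]+(600,) if 0 else (510,600),interpolation=2)[:,:,::-1])
E
```

```text
baseL [0.4559 0.0401]
baseR [0.5314 0.0271]
baseL2 [0.4774 0.1617]
baseR2 [0.5519 0.1504]
VtipL [0.479  0.0875]
VtipR [0.5271 0.0795]
VinL [0.4972 0.0636]
VinR [0.5032 0.0627]
padface L top [0.4912 0.123 ]
padface R top [0.528  0.1174]
padface bot [0.5081 0.1197]
```

View pics/w3.png

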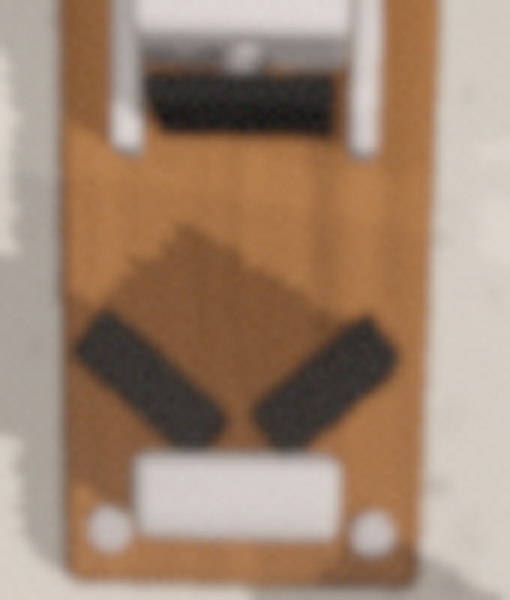

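```bash
python3 - <<'E'
from h import *
w=capture("wrist")
f=lambda x,y,z:atz(w,(205+x/6-.4,30+y/6-.4),z)[:2]
a=np.radians(80.2);ex=np.array([np.cos(a),np.sin(a)]);ey=np.array([-ex[1],ex[0]])
M=np.array([ex,ey]); C=lambda p:(M@p)
q=lambda *p:C(f(*p))
L1,L2,R1,R2=q(105,312,.045),q(228,420,.045),q(370,315,.045),q(252,412,.045)
print(L1,L2,R1,R2)
# circle r=20.5 tangent to both
def line(A,B):
    d=(B-A)/np.linalg.norm(B-A);n=np.array([-d[1],d[0]]); n=n*np.sign(n[0]); return n,n@A
n1,c1=line(L1,L2);n2,c2=line(R1,R2)
S=np.linalg.solve([n1,n2],[c1+.0205,c2+.0205]); print("angles",n1,n2,"seat clamp",S,"world",M.T@S,"bay",M.T@(S+[.0025,0]))
for z in(.012,.02,.03): print("pad face",z,q(245,133,z))
print("base mid y",[q(68,575,.012),q(418,585,.012)],q(65,100,.012),q(437,100,.012))
for y,z in((.4965,.0989),): pass
for n,p in(("bay pin",(.5036,.0944)),("pivot",(.518,.1725)),("peak",(.5285,.2615)),("baytri",(.5048,.0978)),("peaktri",(.5291,.2599))): print(n,C(np.array(p)))
E
```

```text
[ 0.16675706 -0.45568703] [ 0.14771392 -0.47903079] [ 0.16728562 -0.50547448] [ 0.14927428 -0.48358189]
angles [ 0.7748725  -0.63211756] [0.77223912 0.635332  ] seat clamp [ 0.17312749 -0.4803086 ] world [0.50276784 0.08884811] bay [0.50319336 0.09131163]
pad face 0.012 [ 0.20569674 -0.4800681 ]
pad face 0.02 [ 0.20396026 -0.48042622]
pad face 0.03 [ 0.20178966 -0.48087386]
base mid y [array([ 0.11698436, -0.44316232]), array([ 0.11656739, -0.51858457])] [ 0.21130705 -0.44359891] [ 0.21289435 -0.51870363]
bay pin [ 0.17874001 -0.48018364]
pivot [ 0.25815138 -0.48108015]
peak [ 0.34763989 -0.47627829]
baytri [ 0.18229465 -0.48078742]
peaktri [ 0.34616536 -0.47714187]
```

```bash
python3 - <<'E'
from h import *
plan([.5036,.0926,.15],down(-9.8),8)
plan([.5036,.0926,.066],down(-9.8),1)
E
```

```text
rows 8 shift [ 0.513 -0.065  0.212] turn [ 0.     -0.      0.0013] t 7.6833
rows 1 shift [ 4.108 -0.48   4.499] turn [ 0.     -0.      0.0108] t 7.6833
```

>>> move_arm(
  increments=[
    [[0.3,-0.03,0],[0,0,0.0013],0.6],
    [[0.6,-0.07,0],[0,0,0.0013],0.6],
    [[0.7,-0.09,0.1],[0,0,0.0013],0.6],
    [[0.7,-0.09,0.2],[0,0,0.0013],0.6],
    [[0.7,-0.09,0.3],[0,0,0.0013],0.6],
    [[0.6,-0.06,0.3],[0,0,0.0013],0.6],
    [[0.4,-0.05,0.4],[0,0,0.0013],0.6],
    [[0.1,0,0.4],[0,0,0.0013],0.6],
    [[0,0,0.2],[0,0,0],0.6],
    [[0,0,0],[0,0,0],0.6],
    [[0,0,0],[0,0,0],0.6],
  ],
)

```text
time_s: 8.6
position: [0.5045, 0.0923, 0.1439]
tcp_rot: [[0.17, 0.986, -0.001], [0.986, -0.17, -0.0], [-0.0, -0.001, -1.0]]
force: [0.8, 0.7, -1.5]
opening: 0.464
grasp_force: 30.0
```

```bash
python3 - <<'E'
from h import *
plan([.5036,.0926,.066],down(-9.8),1)
w=capture("scene")
cv2.imwrite("pics/s2.png",cv2.resize(w["img"][180:280,180:320],(770,550),interpolation=2)[:,:,::-1])
E
```

```text
rows 1 shift [ 0.006 -0.03   2.595] turn [-0.0003  0.0001  0.0003] t 8.6
```

View pics/s2.png

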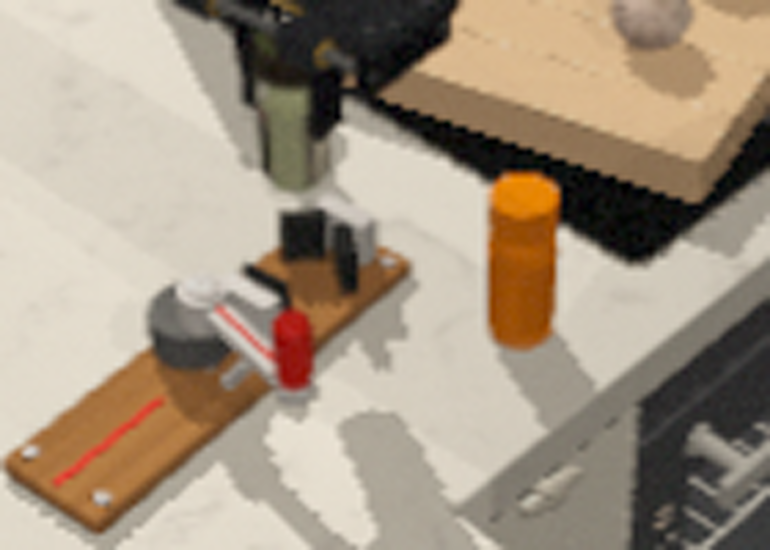

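The jar hangs above the bay, with the V-jaw directly below it. I'll lower it in two stages.

>>> move_arm(
  increments=[
    [[0,-0.03,0.3],[0,0,0],0.6],
    [[0,0,0.4],[0,0,0],0.6],
    [[0,0,0.4],[0,0,0],0.6],
    [[0,0,0.35],[0,0,0],0.6],
    [[0,0,0.35],[0,0,0],0.6],
    [[0,0,0.1],[0,0,0],0.6],
    [[0,0,0],[0,0,0],0.6],
  ],
)

```text
time_s: 9.23
position: [0.5037, 0.0921, 0.0864]
tcp_rot: [[0.17, 0.985, -0.001], [0.985, -0.17, 0.0], [-0.0, -0.001, -1.0]]
force: [0.2, 0.3, -0.8]
opening: 0.462
grasp_force: 30.0
```

No contact yet, so I'll continue to about 0.065.

>>> move_arm(
  increments=[
    [[0,0,0.25],[0,0,0],0.6],
    [[0,0,0.25],[0,0,0],0.6],
    [[0,0,0.15],[0,0,0],0.6],
    [[0,0,0.06],[0,0,0],0.6],
    [[0,0,0],[0,0,0],0.6],
  ],
)

```text
time_s: 9.65
position: [0.5036, 0.0923, 0.0651]
tcp_rot: [[0.169, 0.986, -0.001], [0.986, -0.169, -0.0], [-0.0, -0.001, -1.0]]
force: [-0.0, -0.4, -2.0]
opening: 0.46
grasp_force: 30.0
```

>>> move_arm(
  increments=[
    [[0,0,0.03],[0,0,0],0.6],
    [[0,0,0.02],[0,0,0],0.6],
    [[0,0,0],[0,0,0],0.45],
    [[0,0,0],[0,0,0],0.4],
    [[0,0,0],[0,0,0],0.3],
    [[0,0,0],[0,0,0],0.2],
    [[0,0,0],[0,0,0],0.2],
    [[0,0,0],[0,0,0],0.2],
    [[0,0,0],[0,0,0],0.2],
  ],
)

```text
time_s: 10.4
position: [0.5038, 0.0924, 0.0642]
tcp_rot: [[0.17, 0.986, 0.0], [0.986, -0.17, 0.0], [0.0, 0.0, -1.0]]
force: [-0.3, 0.9, -0.6]
opening: 0.788
grasp_force: 0.0
```

>>> move_arm(
  increments=[
    [[0,0,-0.3],[0,0,0],0.2],
    [[0,0,-0.6],[0,0,0],0.2],
    [[0,0,-0.9],[0,0,0],0.2],
    [[0,0,-0.9],[0,0,0],0.2],
    [[0,0,-0.9],[0,0,0],0.3],
    [[0,0,-0.9],[0,0,0],0.4],
    [[0,0,-0.6],[0,0,0],0.4],
    [[0,0,-0.3],[0,0,0],0.4],
    [[0,0,0],[0,0,0],0.4],
  ],
)

```text
time_s: 11.15
position: [0.505, 0.0925, 0.2287]
tcp_rot: [[0.169, 0.986, 0.005], [0.986, -0.169, -0.0], [0.001, 0.005, -1.0]]
force: [-0.1, 0.1, 0.3]
opening: 0.611
grasp_force: 0.0
```

```bash
python3 - <<'E'
from h import *
w=capture("wrist");survey(w,["pivot","knob","peak_point"])
s=capture("scene");survey(s,["pivot","knob","peak_point","jar_center"])
print(w["eye"],read_state()["time_s"],read_state()["position"])
a=cv2.resize(w["img"],(480,360),interpolation=3);b=cv2.resize(s["img"][180:280,180:280],(320,360),interpolation=2)
cv2.imwrite("pics/w4.png",np.hstack([a,b])[:,:,::-1])
E
```

```text
pivot 0.97 [255.4 109.3] [0.5181 0.1745 0.089 ]
pivot 0.66 [252.3  18.4] [0.5303 0.264  0.089 ]
knob 0.64 [172.5  90.1] [0.4332 0.2099 0.089 ]
peak_point 0.58 [253.9 108.4] [0.5166 0.1756 0.089 ]
peak_point 0.56 [252.9  17.8] [0.531  0.2645 0.089 ]
pivot 0.71 [218.2 226.4] [0.5126 0.1678 0.089 ]
peak_point 0.74 [192.3 242.3] [0.5417 0.2642 0.089 ]
jar_center 0.81 [275.5 225.1] [0.3571 0.0809 0.0925]
jar_center 0.74 [232.9 242.2] [0.4337 0.2092 0.0925]
[0.51680093 0.16683057 0.39089877] 11.6 [0.50335601 0.0923997  0.22524383]
```

View pics/w4.png

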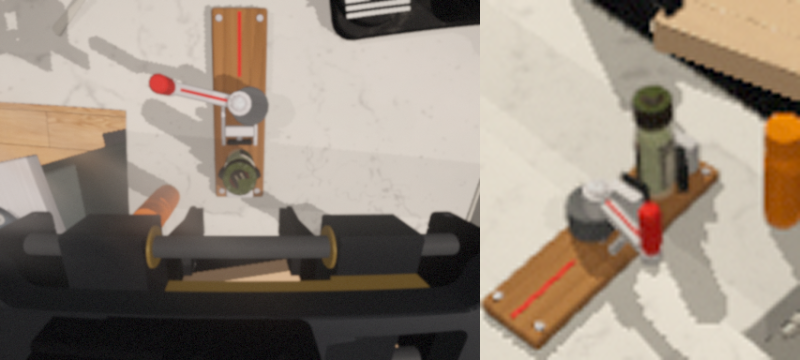

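The jar stands upright in the bay. The lever is at about 157° around the pivot (0.25 rad) and the knob is near (0.435,0.209). I'll go above the knob with the closing axis tangential to its circle.

```bash
python3 - <<'E'
from h import *
plan([.4345,.2088,.17],down(67.4),13)
E
```

```text
rows 13 shift [ 0.373 -0.031  0.142] turn [-0.0001 -0.     -0.0495] t 11.6
```

>>> move_arm(
  increments=[
    [[0.373,-0.031,0.14],[0,0,-0.0495],0.4],
    [[0.373,-0.031,0.14],[0,0,-0.0495],0.4],
    [[0.373,-0.031,0.14],[0,0,-0.0495],0.4],
    [[0.373,-0.031,0.14],[0,0,-0.0495],0.4],
    [[0.373,-0.031,0.14],[0,0,-0.0495],0.4],
    [[0.373,-0.031,0.14],[0,0,-0.0495],0.4],
    [[0.373,-0.031,0.14],[0,0,-0.0495],0.4],
    [[0.373,-0.031,0.14],[0,0,-0.0495],0.4],
    [[0.373,-0.031,0.14],[0,0,-0.0495],0.4],
    [[0.373,-0.031,0.14],[0,0,-0.0495],0.4],
    [[0.373,-0.031,0.14],[0,0,-0.0495],0.4],
    [[0.373,-0.031,0.14],[0,0,-0.0495],0.4],
    [[0.373,-0.031,0.14],[0,0,-0.0495],0.4],
    [[0,0,0],[0,0,0],0.4],
    [[0,0,0],[0,0,0],0.4],
  ],
)

```text
time_s: 12.85
position: [0.4345, 0.2089, 0.1713]
tcp_rot: [[-0.923, 0.385, -0.001], [0.385, 0.923, -0.0], [0.001, -0.001, -1.0]]
force: [0.7, -0.7, 0.2]
opening: 0.603
grasp_force: 0.0
```

```bash
python3 - <<'E'
from h import *
plan([.4345,.2088,.08],down(67.4),1)
for c in("scene","top"):
    p=capture(c); survey(p,["knob"])
E
```

```text
rows 1 shift [-2.000e-03 -2.000e-03  3.042e+00] turn [-0.0003 -0.0003 -0.0004] t 12.85
knob 0.74 [230.8 244.1] [0.4369 0.2161 0.089 ]
```

>>> move_arm(
  increments=[
    [[0,0,0.4],[0,0,0],0.4],
    [[0,0,0.6],[0,0,0],0.4],
    [[0,0,0.7],[0,0,0],0.4],
    [[0,0,0.7],[0,0,0],0.4],
    [[0,0,0.4],[0,0,0],0.4],
    [[0,0,0.24],[0,0,0],0.4],
    [[0,0,0],[0,0,0],0.5],
    [[0,0,0],[0,0,0],0.6],
    [[0,0,0],[0,0,0],0.7],
    [[0,0,0],[0,0,0],0.8],
    [[0,0,0],[0,0,0],0.8],
    [[0,0,0],[0,0,0],0.8],
    [[0,0,0],[0,0,0],0.8],
  ],
)

```text
time_s: 14.13
position: [0.4353, 0.209, 0.081]
tcp_rot: [[-0.924, 0.383, 0.002], [0.383, 0.924, 0.0], [-0.001, 0.001, -1.0]]
force: [0.3, 0.2, 3.5]
opening: 0.242
grasp_force: 30.0
```

Knob gripped (21 mm). I'll swing about 60° first.

>>> move_arm(
  increments=[
    [[-0.002,0.105,0],[0,0,0.0167],0.8],
    [[-0.0073,0.2093,0],[0,0,0.0333],0.8],
    [[-0.0114,0.2615,0],[0,0,0.0417],0.8],
    [[-0.0114,0.2615,0],[0,0,0.0417],0.8],
    [[-0.0114,0.2615,0],[0,0,0.0417],0.8],
    [[-0.0114,0.2615,0],[0,0,0.0417],0.8],
    [[-0.0114,0.2615,0],[0,0,0.0417],0.8],
    [[-0.0114,0.2615,0],[0,0,0.0417],0.8],
    [[-0.0114,0.2615,0],[0,0,0.0417],0.8],
    [[-0.0114,0.2615,0],[0,0,0.0417],0.8],
    [[-0.0114,0.2615,0],[0,0,0.0417],0.8],
    [[-0.0114,0.2615,0],[0,0,0.0417],0.8],
    [[-0.0073,0.2093,0],[0,0,0.0333],0.8],
    [[0,0,0],[0,0,0],0.8],
    [[0,0,0],[0,0,0],0.8],
  ],
)

```text
time_s: 15.38
position: [0.5058, 0.2637, 0.081]
tcp_rot: [[-0.13, 0.992, -0.001], [0.992, 0.13, 0.0], [0.0, -0.001, -1.0]]
force: [-2.5, 0.3, 6.0]
opening: 0.244
grasp_force: 30.0
```

```bash
python3 - <<'E'
from h import *
s=read_state(); P=s["position"][:2]
for piv in([.518,.174],[.5185,.1735]):
    v=P-piv; print(np.hypot(*v),np.degrees(np.arctan2(v[1],v[0])))
print(np.degrees(np.arctan2(*s["tcp_rot"][[1,0],1])))
a=np.radians(80.2); plan([.518+.09*np.cos(a),.174+.09*np.sin(a),.081],down(-9.8),5)
E
```

```text
0.09055096785737049 97.74824109713788
0.09111481849069801 98.01739712483246
7.475537512763785
rows 5 shift [-0.009  0.184 -0.   ] turn [-0.0001 -0.      0.0288] t 15.3833
```

>>> move_arm(
  increments=[
    [[-0.0073,0.2093,0],[0,0,0.0333],0.8],
    [[-0.0073,0.2093,0],[0,0,0.0333],0.8],
    [[-0.0073,0.2093,0],[0,0,0.0333],0.8],
    [[-0.004,0.157,0],[0,0,0.025],0.8],
    [[-0.002,0.105,0],[0,0,0.0167],0.8],
    [[0,0.026,0],[0,0,0.004],0.8],
    [[0,0,0],[0,0,0],0.8],
    [[0,0,0],[0,0,0],0.8],
    [[0,0,0],[0,0,0],0.8],
    [[0,0,0],[0,0,0],0.8],
  ],
)

```text
time_s: 16.22
position: [0.5327, 0.2633, 0.081]
tcp_rot: [[0.173, 0.985, -0.001], [0.985, -0.173, 0.0], [0.0, -0.001, -1.0]]
force: [-3.3, 0.4, 4.8]
opening: 0.244
grasp_force: 30.0
```

```bash
python3 - <<'E'
from h import *
s=read_state(); P=s["position"][:2]
for piv in([.518,.174],[.5185,.1735]):
    v=P-piv; print(np.hypot(*v),np.degrees(np.arctan2(v[1],v[0])))
t=capture("top");c=capture("scene");
survey(t,["peak_point","knob","pivot"]);survey(c,["peak_point","knob","pivot"])
a=cv2.resize(t["img"][140:230,135:255],(400,300),interpolation=2);b=cv2.resize(c["img"][185:285,170:270],(400,400),interpolation=2)
a=np.vstack([a,np.zeros((100,400,3),np.uint8)])
cv2.imwrite("pics/f.png",np.hstack([a,b])[:,:,::-1])
E
```

```text
0.09051267989948043 80.62524752344676
0.09092637295270062 80.98743043332323
peak_point 0.78 [156.5 174.5] [0.5292 0.2687 0.089 ]
knob 0.58 [159.4 172.5] [0.5347 0.2616 0.089 ]
pivot 0.58 [192.2 181.5] [0.5112 0.1755 0.089 ]
peak_point 0.73 [196.6 244.7] [0.5245 0.2664 0.089 ]
knob 0.78 [194.8 241. ] [0.5384 0.2561 0.089 ]
pivot 0.74 [215.9 227.8] [0.5154 0.1766 0.089 ]
```

View pics/f.png

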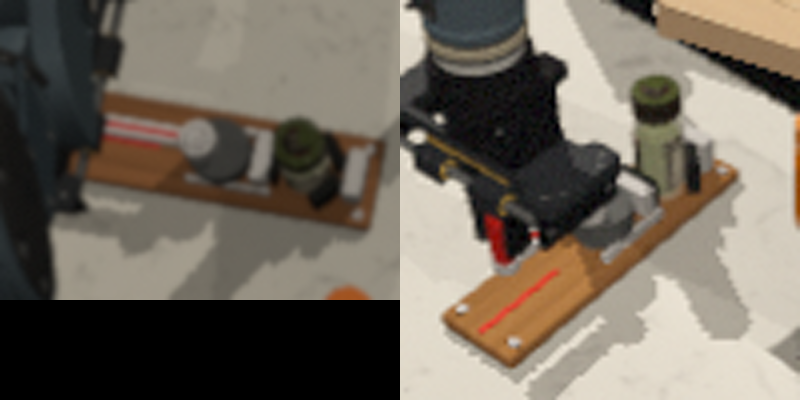

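The lever is in line with the clamp axis and the jar is upright, pressed into the V. Handing in.

```bash
python3 -c "
from rig import *
print(hand_in())"
```

```text
the job is handed in; nothing more can be done
None
```

I handed the job in with the jar upright in the clamp bay and the gripper still holding the lever within about 0.03 rad of its highest point by my measurements. The hand-in returned no verdict, so I can't confirm it passed.

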